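# Lay out a small hinged door grille for tack-welding

### The job

Lay out the pieces of the little door grille inside the clamped-down frame, ready for tack-welding: the steel ring in the middle of the frame, the C-shaped scroll midway between the ring and the upright with the hinge knuckles, its straight back parallel to that upright and its open side facing the ring, and the leaf midway between the ring and the other upright, parallel to it, tip towards the rail with the two spear points; scroll and leaf go half-way up the frame. Then centre the copper rosette on top of the ring, boss upwards. Everything must lie flat, and leave the S-shaped scroll and the tools on the bench where they are.

Things in the scene. Friction and masses are not known exactly. Their poses are not given: they have to be found in the camera images.
- frame: Fixed flat frame of dark 14 mm square bar, at any angle on the bench; opening 290 (x) by 144 mm (y), where pieces lie on the bench. Origin: centre of the opening at bench level. Hinge upright: -x, two bright knuckles outside, to x -177. Spear-point rail: +y, two brass points, to y 122. Two blue-grey clamps 30 mm high on the -y rail at x +/-110, only 1 mm into the opening.
- ring_center (a point): Ring of bright flat steel, loose, lying flat: outside diameter 56 mm, inside 44 mm, 14 mm high, about 0.1 kg. The point is its centre, half-way up (7 mm above its underside); z along the ring's axis.
- scroll_center (a point): C-shaped scroll of black bar 10 mm wide, 14 mm high, loose, lying flat, z up, about 0.2 kg, 101 mm long (y), 43 mm wide (x). The point is its centre, 7 mm above its underside. The straight back, good to grip at y = 0, is the bar along y centred on x = -17 mm, from y = -28 to +28; nothing else within 15 mm of y = 0. Both ends curl towards +x, the open side.
- leaf_center (a point): Forged three-lobed leaf with green patina, loose, lying flat, about 0.12 kg, 104 mm long. The stem is a bar 12 mm wide (y), 14 mm high, from x = -52 to +2 mm, good to grip at x = -20; the blade, 65 mm wide over its side lobes, 6 mm thick, runs from x = -8 to the tip at x = +52. The point is half-way along on the middle line, 7 mm above its underside; x points to the tip, z up.
- rosette_center (a point): Copper six-petalled rosette, loose, lying flat, about 0.11 kg: a flat flower 60 to 66 mm across and 5 mm thick with an upright round brass boss on top, 18 mm in diameter, 22 mm over all in height. Grip it by the boss. The point is on its axis, 11 mm above its underside; z up through the boss.
- s_scroll_center (a point): Black S-shaped scroll, loose, not needed, to be left alone: 14 mm high, about 80 by 60 mm. The point is its centre, 7 mm up.
- magnet_center (a point): Triangular welding magnet, bright steel between red plates, loose, to be left alone: legs about 70 mm, 16 mm high. The point is near its centre, 8 mm up.
- hammer_center (a point): Cross-peen hammer with a wooden handle, loose, to be left alone: 220 mm long, handle to -x, head at +x, about 32 mm high. The point is on the handle 27 mm from the middle of the head, 16 mm up.
- brush_center (a point): Wire brush with a wooden back, bristles up, loose, to be left alone: 220 mm long in x, 26 mm wide, 34 mm high. The point is its centre.
- chisel_center (a point): Cold chisel, loose, to be left alone: 149 mm long in x, edge at +x, 12 mm high. The point is 6 mm up, about half-way along.
Not all that is in view belongs to the job. Of the things that look like the part that bears leaf_center, the smaller one is meant. Leave any yellow look-alike of the part that bears scroll_center alone.

How it is judged:
At the end, for the whole second after the job is handed in: Ring within 12 mm of the middle (x, y); scroll (open to the ring) and leaf (tip to the spears) within 14 mm of 86.5 mm to the hinge / other side, parallel to the uprights within 0.2 rad; rosette on the ring within 10 mm; all flat within 0.1 rad, at rest, released (x of ring_center in the frame of frame between -0.012 and 0.012 m and y of ring_center in the frame of frame between -0.012 and 0.012 m and x of scroll_center in the frame of frame between -0.1005 and -0.0725 m and y of scroll_center in the frame of frame between -0.014 and 0.014 m and angle between the y axis of scroll_center and the y axis of frame, either way round below 0.2 rad and x of ring_center in the frame of scroll_center above 0.05 m and x of leaf_center in the frame of frame between 0.0725 and 0.1005 m and y of leaf_center in the frame of frame between -0.014 and 0.014 m and angle between the x axis of leaf_center and the y axis of frame, either way round below 0.2 rad and y of ring_center in the frame of leaf_center above 0.05 m and horizontal distance between rosette_center and ring_center below 0.01 m and height (world z) of rosette_center between 0.022 and 0.028 m and height (world z) of each of ring_center, scroll_center, leaf_center below 0.01 m and angle between each of ring_center, scroll_center, leaf_center, rosette_center's own z axis and vertical below 0.1 rad and linear speed of each of ring, scroll, leaf, rosette below 0.01 m/s and angular speed of each of ring, scroll, leaf, rosette below 0.1 rad/s and contact force between the fingers and ring below 0.05 N and contact force between the fingers and scroll below 0.05 N and contact force between the fingers and leaf below 0.05 N and contact force between the fingers and rosette below 0.05 N); the robot touches nothing.
It fails at once if the S-shaped scroll is moved by more than 25 mm (distance of s_scroll_center from where it was at the start of the episode above 0.025 m).
It fails at once if the welding magnet is moved by more than 25 mm (distance of magnet_center from where it was at the start of the episode above 0.025 m).
It fails at once if the hammer is moved by more than 25 mm (distance of hammer_center from where it was at the start of the episode above 0.025 m).
It fails at once if the wire brush is moved by more than 25 mm (distance of brush_center from where it was at the start of the episode above 0.025 m).
It fails at once if the cold chisel is moved by more than 25 mm (distance of chisel_center from where it was at the start of the episode above 0.025 m).
It also fails if it takes over 99 s, if anything falls off the work surface, if the arm or the gripper's body presses on something with over 40 N, if the wrist force passes 120 N, or if a joint passes its speed limit or range.

### The arm

A 7-joint arm with a two-finger parallel gripper is mounted at the origin on the work surface. World frame = base frame: x ahead of the robot, y to its left, z up, the work surface at z = 0. Lengths are in m, angles in rad, forces in N, time in s.
With the tool pointing down it reaches from about 0.4 to 0.875 m from the base axis. Payload 19.3 kg.
Tool frame: the origin (TCP) lies midway between the tips of the shut fingers; the grasp point (between the pads) lies 19 mm behind it (bot.tcp_to_grasp is the distance from the TCP to the grasp point, in m); z points along the fingers, y is the direction in which the jaws open and shut (so a half turn about z gives the same grasp; the last joint's range is limited). The gripper opens to 85 mm and grips with 20 to 120 N. Pads are 22 mm wide; open, the fingers measure 114 mm over their backs; the gripper's body (76 mm by 85 mm) begins 54 mm behind the grasp point. The pads swing forward as they close: fully open they stand 13 mm farther back than shut.
Start: joints at [-1.413, 0.521, -0.036, 1.599, 0.021, 1.021, -0.113], TCP at [0.141, 0.609, 0.231] pointing down, gripper open.
Joint ranges: [-2.91, 2.91], [-0.3, 2.13], [-1.5, 1.42], [0.17, 2.43], [-1.26, 4.41], [0.16, 1.93], [-2.52, 2.52]. Speed limits (rad/s): [1.89, 1.89, 2.39, 2.39, 3.01, 3.01, 3.01].

### API

Orientations are given as [roll, pitch, yaw] about the fixed x, y, z axes, in that order (R = Rz(yaw) Ry(pitch) Rx(roll)).
In Python, from workcell import bot gives the robot as it stands. The module is installed in compiled form; this text tells all that it offers.
- The arm moves only by the tool drive_tool, never from a script. Its argument "series" is a list of rows, each a list of 5 numbers: the opening in per cent of the stroke, from 0 (shut) to 100 (fully open), then the shift along the world's x, y, z in m, then the turn about the world's z in rad. A call has 1 to 12 rows; each row shifts and turns the pose as measured when the row begins; what a row does not reach is not made up. A row lasts 1/10 s, in which the tool goes at most 50 mm and 8.59 degrees, less where a joint would pass 70% of its speed; a pose out of reach is approached as far as the arm can. A call with a gripper value outside its range is refused whole. The fingers move at their own pace and stop on an object; "newtons" is the grip in N (left out, the last holds). Time passes only in rows, so rows that do not move let the fingers close. It gives the time, the measured TCP pose, the force and the opening at its end, in the units of the state.
- bot.observe(): the state, without advancing time (a new reading comes with each control period).
- bot.grab_frame(name): name is "side" or "top"; returns the picture (384x512x3 uint8, red, green, blue); there is no depth.
- bot.camera_info(name): a dict with "fx", "fy", "cx", "cy" (pixels), "cam_to_world" (4x4, takes a point from camera to world coordinates). Camera axes: x right, y down, z forward; pixel columns grow to the right and rows downward; lengths in m; the calibration is good to about 2 mm. A picture is of the moment at which its call begins. camera_info takes no time and is no camera call.
- bot.job_done(): hands the job in, once; it reports no verdict.
Trained networks look in the newest picture that a camera, given by its name, has taken for a name from the list of things; names that differ only in an ending like _2 or _b are one class to them, and where a whole thing is asked for, a point or a joint stands for the part that bears it (a point fixed in the world has none). Each returns a list of dicts, best first, with "conf" (0 to 1); they miss things now and then, are a little off and sometimes report something else, mostly with a low value. They report only what shows in the picture. A call takes as long as a camera call. They do not tell look-alikes from the thing itself.
- bot.masks_of(camera, target): "mask" (384x512 bool, what is visible of it) and "point" ([column, row] in pixels, amid what is visible of it).
The state is a dict: "clock": time; "qpos": joint angles; "qd": joint speeds; "joint_efforts": joint torques, N m; "position": TCP position; "tool_rot": TCP orientation; "force": force on the tool from outside, world axes, zero at the start; "moment": the same for the moment, N m; "grip_width": finger opening in m.
Only numpy, scipy, OpenCV 4.12 (cv2) and the standard library are available. Lean on these libraries where they do the work, as an engineer would, in place of code of your own. Each camera call takes 0.05 s, during which the arm holds its last target.

## Working session

There is one attempt and no reset: what is moved stays moved. The work goes in short steps, Python scripts to look and compute and a tool call to move; the robot and the scene stay as the last step left them, time stands still between calls to the robot, and variables do not carry over. Pictures are saved under pics/ and viewed, and the job is handed in when it is done.

Besides the shell and the picture viewer there is one more tool, called as name(argument=value, ...) on one line, values as JSON. drive_tool: Moves the arm, as the interface text tells. Its arguments: {"type":"object","properties":{"series":{"type":"array","items":{"type":"array","items":{"type":"number"}}},"newtons":{"type":"number"}},"required":["series"]}

```bash
mkdir -p pics; python3 - <<'E'
from workcell import bot
import cv2,numpy as np
s=bot.observe();print(s)
for n in("top","side"):
    im=bot.grab_frame(n);cv2.imwrite(f"pics/{n}0.png",cv2.resize(im[:,:,::-1],(800,600),interpolation=cv2.INTER_CUBIC))
    np.save(f"pics/{n}0.npy",im)
    i=bot.camera_info(n);print(n,i)
E
```

```text
{'clock': 0.0, 'qpos': array([-1.41318863,  0.52198187, -0.03633568,  1.59999245,  0.02121562,
        1.02109966, -0.11279325]), 'qd': array([ 0.00016642, -0.00078485, -0.00100317,  0.0001387 , -0.0013169 ,
        0.00025318, -0.00094089]), 'joint_efforts': array([-5.87897848e-04, -9.27112412e+01,  1.97974496e+00, -3.69937992e+01,
        1.77438481e-02,  8.36632331e-03,  3.40574059e-05]), 'position': array([0.14111216, 0.60852381, 0.23075124]), 'tool_rot': array([-3.14050031e+00,  8.72353179e-05,  2.91379684e+00]), 'force': array([-0.11266005, -0.51578015, -0.89188838]), 'moment': array([ 0.02329292, -0.00797848, -0.01261805]), 'grip_width': 0.08564614947022622}
top {'fx': 380.779524545931, 'fy': 380.779524545931, 'cx': 252.36915010448945, 'cy': 194.5368946993156, 'cam_to_world': array([[-0.02014026, -0.9962086 ,  0.08463335,  0.34596222],
       [-0.99978926,  0.01973124, -0.00566659, -0.02229693],
       [ 0.00397518, -0.08472964, -0.99639605,  1.45428341],
       [ 0.        ,  0.        ,  0.        ,  1.        ]])}
side {'fx': 349.4997998196755, 'fy': 349.4997998196755, 'cx': 263.2042767885274, 'cy': 191.82236640249738, 'cam_to_world': array([[ 0.9349334 , -0.23038267,  0.26985804,  0.19254431],
       [-0.35477562, -0.59449917,  0.72159892, -0.73160239],
       [-0.0058135 , -0.77038598, -0.63755128,  0.67700939],
       [ 0.        ,  0.        ,  0.        ,  1.        ]])}
```

View pics/top0.png

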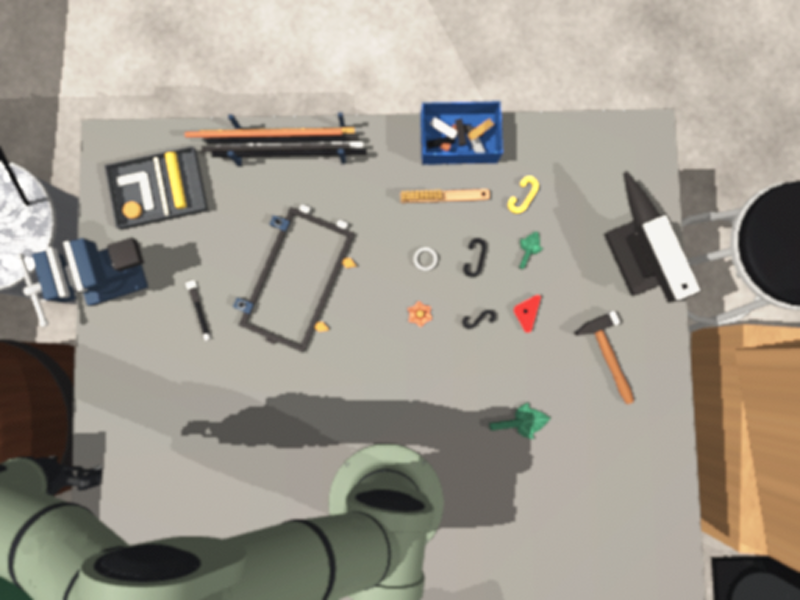

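View pics/side0.png

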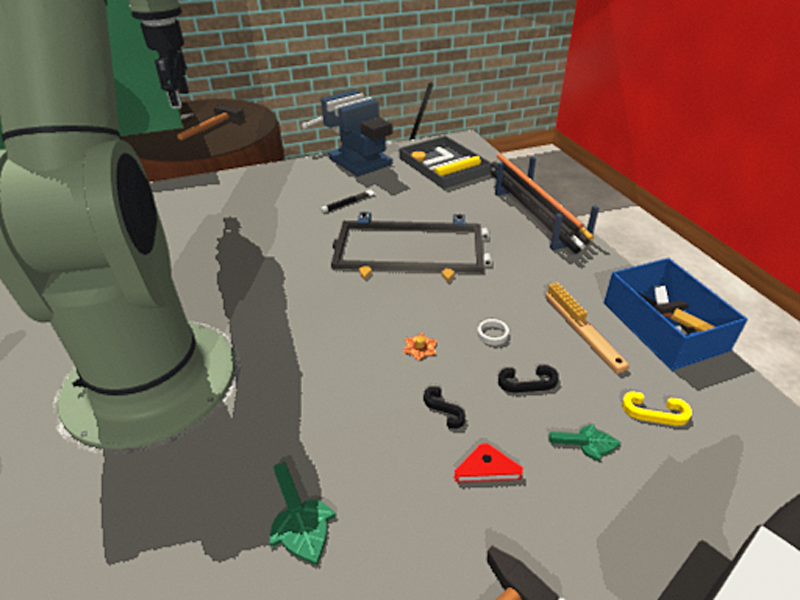

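```bash
cat > h.py <<'E'
from workcell import bot
import cv2,numpy as np
def unproj(cam,uv,z):
    i=bot.camera_info(cam);T=i["cam_to_world"];uv=np.atleast_2d(np.array(uv,float))
    d=np.c_[(uv[:,0]-i["cx"])/i["fx"],(uv[:,1]-i["cy"])/i["fy"],np.ones(len(uv))]@T[:3,:3].T
    o=T[:3,3];t=(z-o[2])/d[:,2];return o+d*t[:,None]
def proj(cam,P):
    i=bot.camera_info(cam);T=i["cam_to_world"];c=(np.atleast_2d(P)-T[:3,3])@T[:3,:3]
    return np.c_[c[:,0]/c[:,2]*i["fx"]+i["cx"],c[:,1]/c[:,2]*i["fy"]+i["cy"]]
E
python3 - <<'E'
from h import *
names=["frame","ring_center","scroll_center","leaf_center","rosette_center","s_scroll_center","magnet_center","hammer_center","brush_center","chisel_center"]
D={}
for c in("top","side"):
  for n in names:
    for k,r in enumerate(bot.masks_of(c,n)):
        m=r["mask"]
        if r["conf"]<.2: continue
        D[f"{c}_{n}_{k}"]=m
        v,u=np.nonzero(m);P=unproj(c,np.c_[u,v],0.008)[:,:2]
        (ce,sz,an)=cv2.minAreaRect((P*1000).astype(np.float32))
        print(c,n,k,round(r["conf"],2),m.sum(),"px",np.round([u.mean(),v.mean()],1),"mean",np.round(P.mean(0)*1e3),"rect",np.round(ce),np.round(sz),round(an))
np.savez_compressed("masks0.npz",**D)
print(bot.observe()["clock"])
E
```

```text
top frame 0 0.73 1560 px [190.3 177.2] mean [541. 205.] rect [541. 205.] [240. 349.] 67
top ring_center 0 0.32 1438 px [188.2 176.6] mean [543. 213.] rect [542. 208.] [241. 344.] 68
top scroll_center 0 0.72 386 px [284.5 125. ] mean [ 737. -161.] rect [ 737. -157.] [ 29. 214.] 1
top scroll_center 1 0.55 137 px [304.3 166.5] mean [ 573. -232.] rect [ 578. -231.] [44. 97.] 70
top leaf_center 0 0.76 353 px [336.  269.2] mean [ 181. -339.] rect [ 186. -327.] [134.  73.] 77
top leaf_center 1 0.73 172 px [338.7 157.5] mean [ 605. -366.] rect [ 602. -359.] [51. 79.] 41
top rosette_center 0 0.74 143 px [268.2 200.7] mean [444. -90.] rect [445. -90.] [49. 52.] 37
top s_scroll_center 0 0.63 55 px [303.1 205.7] mean [ 422. -223.] rect [ 426. -233.] [26. 76.] 17
top magnet_center 0 0.77 221 px [337.3 199.5] mean [ 444. -354.] rect [ 446. -348.] [51. 92.] 71
top hammer_center 0 0.79 475 px [389.  223.9] mean [ 347. -546.] rect [ 337. -570.] [212. 103.] 34
top brush_center 0 0.62 429 px [285.3 124.9] mean [ 737. -163.] rect [ 736. -163.] [ 36. 218.] 1
top chisel_center 0 0.43 171 px [126.7 197.4] 
[... 890 characters left out ...]
. 145.] 27
side rosette_center 0 0.52 242 px [268.8 221.1] mean [446. -97.] rect [446. -97.] [56. 58.] 33
side s_scroll_center 0 0.81 365 px [284.1 259.9] mean [ 431. -235.] rect [ 430. -234.] [42. 87.] 17
side magnet_center 0 0.93 778 px [312.1 298.1] mean [ 446. -355.] rect [ 449. -350.] [61. 97.] 69
side hammer_center 0 0.97 878 px [331.6 369.3] mean [ 411. -504.] rect [ 419. -499.] [62. 84.] 69
side hammer_center 1 0.35 416 px [338.  242.8] mean [ 581. -234.] rect [ 583. -231.] [ 54. 102.] 75
side brush_center 0 0.97 764 px [373.6 208.4] mean [ 741. -153.] rect [ 745. -150.] [245.  51.] 90
side chisel_center 0 0.41 101 px [220.  128.7] mean [456. 441.] rect [461. 444.] [137.  25.] 19
1.1
```

```bash
cat > fit.py <<'E'
from h import *
from scipy.optimize import minimize
def box(x0,x1,y0,y1,z0,z1):return np.array([[x,y,z] for x in(x0,x1) for y in(y0,y1) for z in(z0,z1)])
def disc(r,z0,z1,n=24,c=(0,0)):
    a=np.linspace(0,2*np.pi,n,endpoint=False);return np.array([[c[0]+r*np.cos(t),c[1]+r*np.sin(t),z] for t in a for z in(z0,z1)])
def arc(cx,cy,r,a0,a1,w,h,n):
    t=np.linspace(a0,a1,n+1);L=[]
    for a,b in zip(t[:-1],t[1:]):
        L.append(np.array([[cx+q*np.cos(s),cy+q*np.sin(s),z] for s in(a,b) for q in(r-w/2,r+w/2) for z in(0,h)]))
    return L
pi=np.pi
M={}
M["ring"]=arc(0,0,25,0,2*pi,6,14,24)
M["scroll"]=[box(-22,-12,-28,28,0,14)]+arc(0,28,17,pi,-.6,10,14,12)+arc(0,-28,17,-pi,.6,10,14,12)
M["leaf"]=[box(-52,2,-6,6,0,14)]+[np.array([[x,y,z] for x,y in P for z in(0,6)]) for P in ([(-8,-8),(-8,8),(20,18),(52,0),(20,-18)],[(0,-5),(-2,32),(20,15),(20,-15)],[(0,5),(-2,-32),(20,-15),(20,15)])]
M["rosette"]=[disc(31.5,0,5),disc(9,5,22)]
M["frame"]=[box(-159,159,72,86,0,14),box(-159,159,-86,-72,0,14),box(-159,-145,-86,86,0,14),box(145,159,-86,86,0,14)]
def render(cam,name,p,S=4):
    im=np.zeros((384*S,512*S),np.uint8);c,s=np.cos(p[2]),np.sin(p[2])
    for V in M[name]:
        W=np.c_[p[0]+c*V[:,0]-s*V[:,1],p[1]+s*V[:,0]+c*V[:,1],V[:,2]]/1000.
        W[:,0:2]=np.c_[p[0]+c*V[:,0]-s*V[:,1],p[1]+s*V[:,0]+c*V[:,1]]/1000.
        q=((proj(cam,W)+.5)*S-.5)
        cv2.fillConvexPoly(im,cv2.convexHull(np.round(q).astype(np.int32)),1)
    return cv2.resize(im.astype(np.float32),(512,384),interpolation=cv2.INTER_AREA)
def fit(name,masks,p0,step=(8,8,.15),yaw=True):
    def f(x):
        p=list(x)+([] if yaw else [p0[2]]);e=0
        for cam,m in masks:
            r=render(cam,name,p);e+=1-np.minimum(r,m).sum()/np.maximum(r,m).sum()
        return e/len(masks)
    n=3 if yaw else 2;x0=np.array(p0[:n],float);sim=[x0]+[x0+np.eye(n)[i]*step[i] for i in range(n)]
    r=minimize(f,x0,method="Nelder-Mead",options=dict(initial_simplex=np.array(sim),xatol=.05,fatol=1e-4,maxiter=200))
    return (list(r.x)+([] if yaw else [p0[2]])),r.fun
def overlay(cam,im,items,fn,crop,sc):
    u0,v0,u1,v1=crop;o=cv2.resize(im[v0:v1,u0:u1,::-1],None,fx=sc,fy=sc,interpolation=cv2.INTER_CUBIC)
    for n,p in items:
        r=cv2.resize(render(cam,n,p)[v0:v1,u0:u1],None,fx=sc,fy=sc,interpolation=cv2.INTER_CUBIC)
        cs,_=cv2.findContours((r>.5).astype(np.uint8),cv2.RETR_CCOMP,cv2.CHAIN_APPROX_NONE);cv2.drawContours(o,cs,-1,(255,0,255),1)
        if n in("scroll","leaf","frame"):
            L=.02;P=np.array([[p[0]/1e3,p[1]/1e3,.014],[p[0]/1e3+L*np.cos(p[2]),p[1]/1e3+L*np.sin(p[2]),.014]])
            q=(proj(cam,P)+.5-[u0,v0])*sc;cv2.arrowedLine(o,tuple(int(a) for a in q[0]),tuple(int(a) for a in q[1]),(0,255,255),2)
    cv2.imwrite(fn,o)
E
cat > run.py <<'E'
from fit import *
D=np.load("masks0.npz");R=[]
for n,k,p0,y in [("frame",["top_frame_0","side_frame_0"],(541,205,2.75),1),("ring",["side_ring_center_0"],(583,-109,0),0),
  ("scroll",["side_scroll_center_0","top_scroll_center_1"],(580,-232,0),1),("leaf",["side_leaf_center_0","top_leaf_center_1"],(603,-362,0),1),("rosette",["side_rosette_center_0","top_rosette_center_0"],(445,-95,0),0)]:
    best=None
    ini=[p0] if n in("frame",) or not y else [(p0[0],p0[1],a) for a in np.arange(0,6.28,.785)]
    ms=[(q.split("_")[0],D[q].astype(np.float32)) for q in k]
    best=min((fit(n,ms,i,yaw=bool(y)) for i in ini),key=lambda t:t[1])
    print(n,np.round(best[0],2),round(best[1],3))
    for c_m in ms:
        b=fit(n,[c_m],best[0],(4,4,.08),bool(y));print("   ",c_m[0],np.round(b[0],2),round(b[1],3))
    R.append((n,best[0]))
import pickle;pickle.dump(R,open("poses.pkl","wb"))
overlay("top",np.load("pics/top0.npy"),R,"pics/ov_top.png",(140,110,360,230),3.6)
overlay("side",np.load("pics/side0.npy"),R,"pics/ov_side.png",(200,120,420,300),3.3)
E
python3 run.py
```

```text
frame [538.19 207.89   2.73] 0.299
    top [537.63 207.67   2.73] 0.329
    side [539.46 207.49   2.73] 0.255
ring [ 581.63 -108.27    0.  ] 0.191Traceback (most recent call last):
  File "run.py", line 11, in <module>
    b=fit(n,[c_m],best[0],(4,4,.08),bool(y));print("   ",c_m[0],np.round(b[0],2),round(b[1],3))
  File "fit.py", line 33, in fit
    r=minimize(f,x0,method="Nelder-Mead",options=dict(initial_simplex=np.array(sim),xatol=.05,fatol=1e-4,maxiter=200))
    res = _minimize_neldermead(fun, x0, args, callback, bounds=bounds,
                               **options)
    fxcc = func(xcc)
    fx = function(np.copy(x), *(wrapper_args + args))
  File "fit.py", line 30, in f
    r=render(cam,name,p);e+=1-np.minimum(r,m).sum()/np.maximum(r,m).sum()
  File "fit.py", line 23, in render
    q=((proj(cam,W)+.5)*S-.5)
        ~~~~^^^^^^^
  File "h.py", line 8, in proj
    i=bot.camera_info(cam);T=i["cam_to_world"];c=(np.atleast_2d(P)-T[:3,3])@T[:3,:3]
ValueError: time passes only in moves, steps and waits
```

```bash
python3 - <<'E'
from workcell import bot
import pickle;pickle.dump({c:bot.camera_info(c) for c in("top","side")},open("cam.pkl","wb"))
E
sed -i 's/bot.camera_info(cam)/CI[cam]/; s/^import cv2,numpy as np$/import cv2,numpy as np,pickle\nCI=pickle.load(open("cam.pkl","rb"))/' h.py; time python3 run.py
```

```text
frame [538.19 207.89   2.73] 0.299
    top [537.63 207.67   2.73] 0.329
    side [539.46 207.49   2.73] 0.255
ring [ 581.63 -108.27    0.  ] 0.191
    side [ 581.91 -108.6     0.  ] 0.189
scroll [ 582.21 -229.33    1.31] 0.224
    side [ 582.99 -229.5     1.31] 0.13
    top [ 580.38 -228.62    1.31] 0.301
leaf [ 602.73 -365.1     5.85] 0.208
    side [ 602.68 -365.51    5.83] 0.153
    top [ 602.73 -365.1     5.85] 0.259
rosette [447.03 -89.91   0.  ] 0.296
    side [447.04 -89.59   0.  ] 0.247
    top [447.03 -89.91   0.  ] 0.344
real	0m28.386s
user	0m40.974s
sys	0m15.293s
```

View pics/ov_top.png

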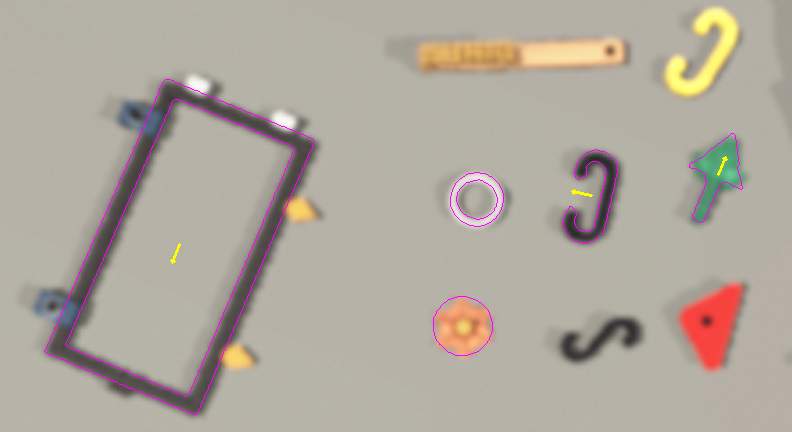

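View pics/ov_side.png

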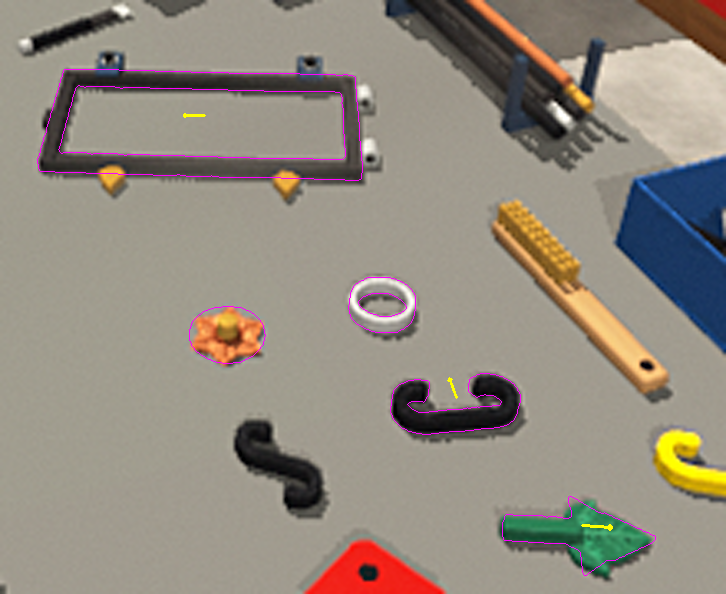

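drive_tool(series=[[100,0.023,-0.038,-0.005,0],[100,0.023,-0.038,-0.005,0],[100,0.023,-0.038,-0.005,0],[100,0.023,-0.038,-0.005,0],[100,0.023,-0.038,-0.005,0],[100,0.023,-0.038,-0.005,0],[100,0.023,-0.038,-0.005,0],[100,0.023,-0.038,-0.005,0],[100,0.023,-0.038,-0.005,0],[100,0.023,-0.038,-0.005,0],[100,0.023,-0.038,-0.005,0],[100,0.023,-0.038,-0.005,0]], newtons=40)

```text
clock: 2.3
position: [0.4207, 0.1394, 0.1708]
tool_rot: [3.134, 0.001, 2.924]
force: [0.8, 1.3, 0.3]
grip_width: 0.0851
```

drive_tool(series=[[100,0.026,-0.04,-0.01,0],[100,0.026,-0.04,-0.01,0],[100,0.026,-0.04,-0.01,0],[100,0.026,-0.04,-0.01,0],[100,0.026,-0.04,-0.01,0],[100,0.02,-0.03,-0.01,0],[100,0.01,-0.015,-0.02,0],[100,0,0,0,0],[100,0,0,0,0]])

```text
clock: 3.2
position: [0.5865, -0.1212, 0.0885]
tool_rot: [3.134, 0.006, 2.917]
force: [-0.0, 0.4, 0.8]
grip_width: 0.0855
```

drive_tool(series=[[100,-0.005,0.013,0,0],[100,0,0,0,0],[100,0,0,-0.03,0],[100,0,0,-0.03,0],[100,0,0,-0.015,0],[100,0,0,0,0]])

```text
clock: 3.8
position: [0.5825, -0.1015, 0.0162]
tool_rot: [3.131, 0.012, 2.924]
force: [0.0, -0.2, 0.2]
grip_width: 0.0856
```

drive_tool(series=[[100,-0.001,-0.006,-0.006,0],[100,0,0,0,0],[100,0,0,0,0]])

```text
clock: 4.1
position: [0.5826, -0.1079, 0.0124]
tool_rot: [3.131, 0.014, 2.925]
force: [-0.1, -0.2, 0.7]
grip_width: 0.0855
```

```bash
cat > snap.py <<'E'
import sys
from h import *
n=sys.argv[1]
for cam,cr in (("top",(140,110,360,230)),("side",(200,110,420,300))):
    im=bot.grab_frame(cam);np.save(f"pics/{cam}{n}.npy",im);u0,v0,u1,v1=cr
    cv2.imwrite(f"pics/{cam}{n}.png",cv2.resize(im[v0:v1,u0:u1,::-1],None,fx=3,fy=3,interpolation=cv2.INTER_CUBIC))
s=bot.observe();print(s["clock"],s["position"],s["tool_rot"],s["qpos"].round(2))
E
python3 snap.py 1
```

```text
4.2 [ 0.58259355 -0.10791732  0.01233447] [3.13127838 0.01435761 2.92482658] [ 0.04  0.77  0.08  1.84 -0.12  0.52  1.55]
```

View pics/side1.png

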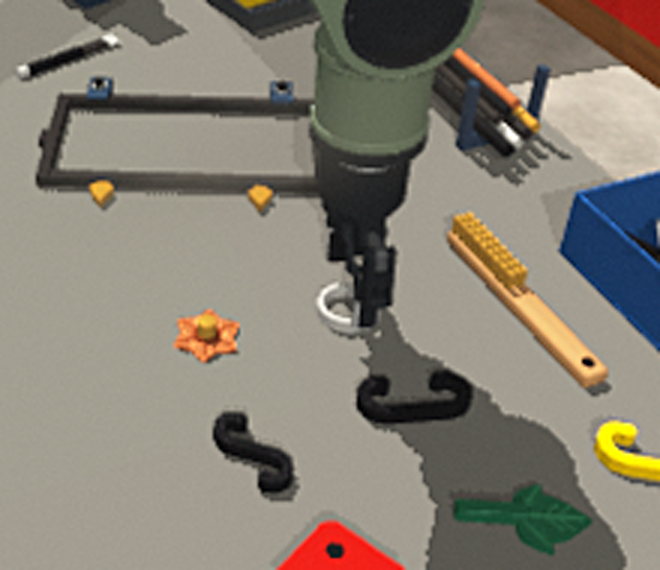

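drive_tool(series=[[90,0,0,-0.01,0],[80,0,0,-0.002,0],[70,0,0,0,0],[40,0,0,0,0],[40,0,0,0,0],[40,0,0,0,0],[40,0,0,0,0],[40,0,0,0,0]])

```text
clock: 5.0
position: [0.5829, -0.1079, 0.0005]
tool_rot: [3.131, 0.015, 2.925]
force: [-0.9, 0.0, 1.2]
grip_width: 0.054
```

drive_tool(series=[[40,0,0,0,0],[40,0,0,0.01,0],[40,0,0,0.03,0],[40,0,0,0.03,0],[40,0,0,0.02,0],[40,0,0,0,0]])

```text
clock: 5.6
position: [0.582, -0.1078, 0.0954]
tool_rot: [3.131, 0.014, 2.925]
force: [0.5, -0.1, -1.1]
grip_width: 0.0536
```

```bash
python3 snap.py 2
```

```text
5.7 [ 0.5809317  -0.10757863  0.09290223] [3.13144413 0.01093167 2.92498916] [ 0.02  0.64  0.1   1.82 -0.11  0.68  1.54]
```

View pics/side2.png

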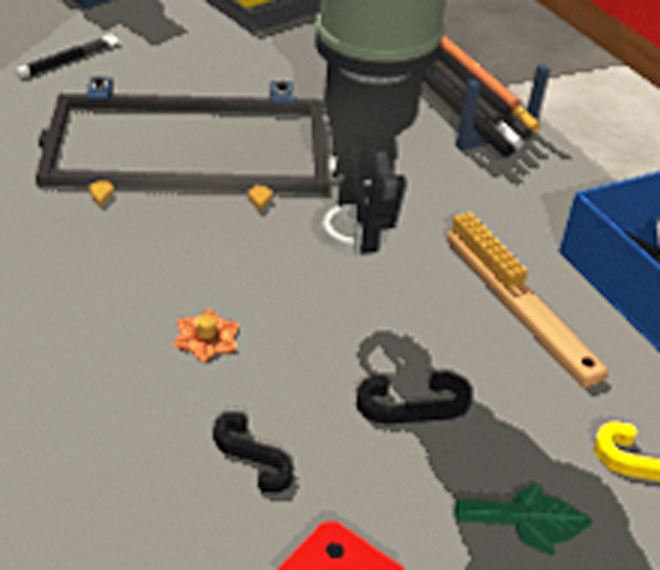

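drive_tool(series=[[40,-0.006,0.045,0,0],[40,-0.006,0.045,0,0],[40,-0.006,0.045,0,0],[40,-0.006,0.045,0,0],[40,-0.006,0.045,0,0],[40,-0.005,0.035,0,0],[40,-0.003,0.02,0,0],[40,-0.002,0.01,0,0],[40,0,0,0,0],[40,0,0,0,0]])

```text
clock: 6.7
position: [0.532, 0.189, 0.0833]
tool_rot: [3.14, -0.0, 2.921]
force: [0.8, -0.6, -1.2]
grip_width: 0.0537
```

drive_tool(series=[[40,0.0065,0.0187,-0.02,0],[40,0,0,-0.02,0],[40,0,0,-0.015,0],[40,0,0,0,0],[40,0,0,0,0]])

```text
clock: 7.2
position: [0.541, 0.2002, 0.0267]
tool_rot: [-3.141, 0.001, 2.912]
force: [-0.7, -0.5, -0.8]
grip_width: 0.0535
```

drive_tool(series=[[40,-0.0025,0.0075,-0.01,0],[40,0,0,-0.008,0],[40,0,0,-0.006,0],[40,0,0,0,0],[40,0,0,0,0]])

```text
clock: 7.7
position: [0.5391, 0.2079, 0.0023]
tool_rot: [3.141, 0.003, 2.911]
force: [0.5, -0.2, -1.6]
grip_width: 0.0539
```

Good position; set down and release modestly.

drive_tool(series=[[40,0,0,-0.0015,0],[40,0,0,0,0],[85,0,0,0,0],[85,0,0,0,0],[85,0,0,0,0],[85,0,0,0.01,0],[85,0,0,0.03,0],[85,0,0,0.04,0],[85,0,0,0.02,0],[85,0,0,0,0]])

```text
clock: 8.7
position: [0.5391, 0.2075, 0.1074]
tool_rot: [3.14, 0.004, 2.91]
force: [-0.2, -0.0, 0.1]
grip_width: 0.0727
```

drive_tool(series=[[60,0.003,-0.045,0,-0.02],[60,0.003,-0.045,0,-0.02],[60,0.003,-0.045,0,-0.02],[60,0.003,-0.045,0,-0.02],[60,0.003,-0.045,0,-0.02],[60,0.003,-0.045,0,-0.02],[60,0.003,-0.045,0,-0.02],[60,0.003,-0.045,0,-0.02],[60,0.003,-0.045,0,-0.02],[60,0.003,-0.045,0,-0.02],[60,0.003,-0.035,0,0],[60,0,-0.02,0,0]])

```text
clock: 9.9
position: [0.5674, -0.3125, 0.107]
tool_rot: [3.137, 0.003, 2.711]
force: [-0.2, 0.7, 0.1]
grip_width: 0.0513
```

drive_tool(series=[[60,0.008,-0.025,0,0],[60,0.003,-0.01,-0.02,0],[60,0,0,-0.02,0],[60,0,0,0,0],[60,0,0,0,0]])

```text
clock: 10.4
position: [0.576, -0.3539, 0.0649]
tool_rot: [3.139, 0.001, 2.704]
force: [0.7, 0.6, 0.2]
grip_width: 0.0511
```

```bash
python3 snap.py 3
```

```text
10.5 [ 0.57630374 -0.35358903  0.06536674] [3.13886925e+00 1.99542309e-03 2.70483739e+00] [ 0.36  0.8   0.16  1.58 -0.17  0.78  1.73]
```

View pics/side3.png

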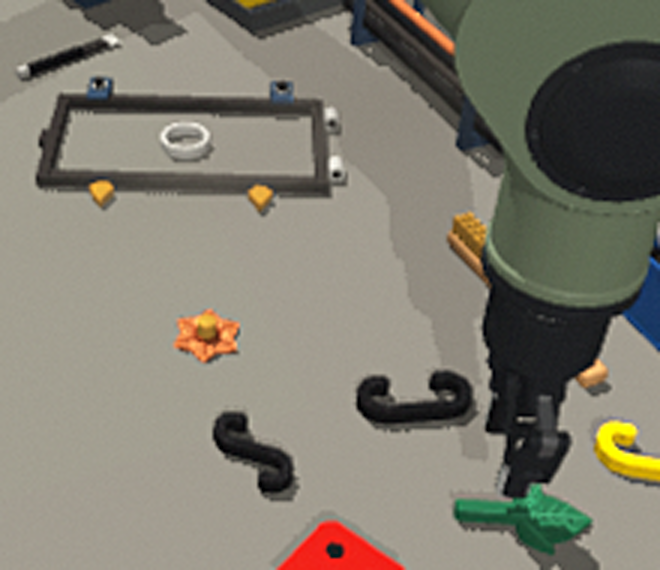

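drive_tool(series=[[60,0.0047,-0.0013,-0.02,0],[60,0,0,-0.02,0],[60,0,0,-0.012,0],[60,0,0,0,0],[60,0,0,0,0]])

```text
clock: 11.0
position: [0.5839, -0.3543, 0.0171]
tool_rot: [3.139, 0.008, 2.707]
force: [-0.7, 0.6, 0.0]
grip_width: 0.0514
```

```bash
python3 snap.py 4
```

```text
11.1 [ 0.58398863 -0.35440613  0.0172721 ] [3.13854722 0.00853286 2.70699676] [ 0.37  0.87  0.15  1.57 -0.18  0.7   1.74]
```

View pics/side4.png

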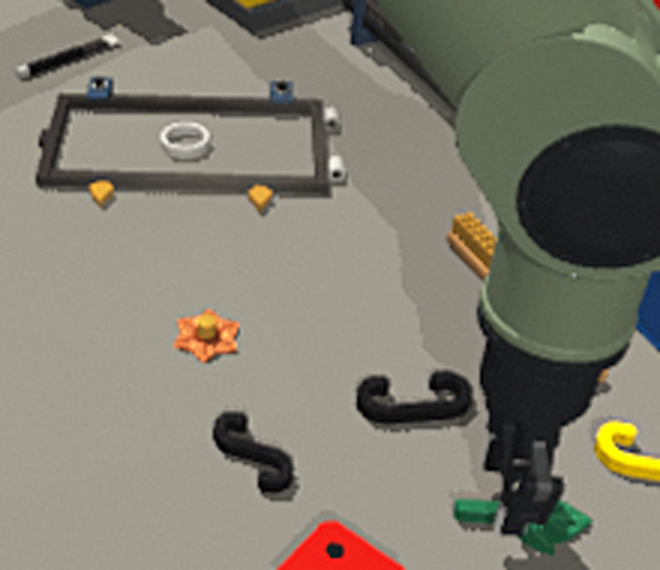

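```bash
python3 - <<'E'
from fit import *
R=dict(pickle.load(open("poses.pkl","rb")))
print((proj("side",[[.584,-.3544,.017],[.584,-.3544,.03],[.574,-.378,.03],[.5627,-.346,.007]])-[200,110])*3+1.5)
im=np.load("pics/side4.npy")
overlay("side",im,[("leaf",R["leaf"])],"pics/ov4.png",(340,235,420,300),9)
E
```

```text
[[500.95580405 501.7093235 ]
 [504.10486289 491.09424408]
 [510.78902132 519.56871032]
 [468.64987877 509.51094528]]
```

View pics/ov4.png

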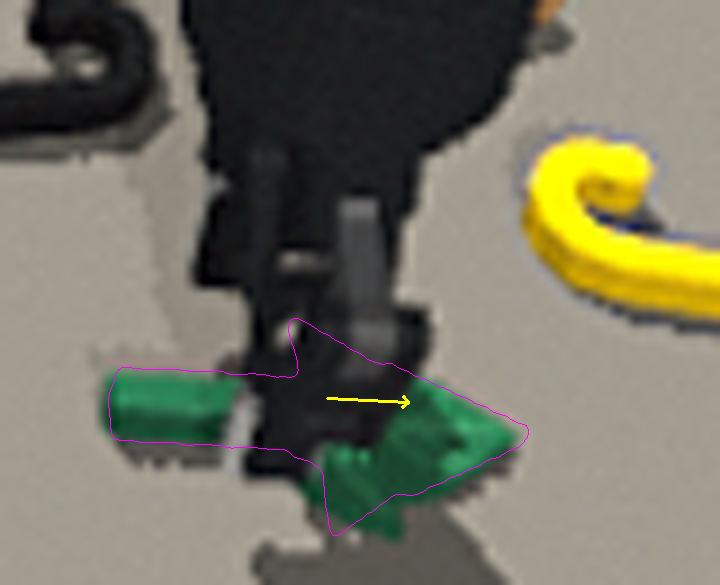

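drive_tool(series=[[60,-0.0055,0.0015,0,0],[60,0,0,-0.006,0],[60,0,0,-0.006,0],[60,0,0,0,0],[0,0,0,0,0],[0,0,0,0,0],[0,0,0,0,0],[0,0,0,0,0],[0,0,0,0,0],[0,0,0,0,0]])

```text
clock: 12.1
position: [0.5786, -0.3533, 0.0062]
tool_rot: [3.139, 0.011, 2.707]
force: [-0.9, -0.3, -1.5]
grip_width: 0.0105
```

drive_tool(series=[[0,0,0,0.02,0],[0,0,0,0.04,0],[0,0,0,0.04,0],[0,-0.007,0.04,0,-0.11],[0,-0.007,0.04,0,-0.11],[0,-0.007,0.04,0,-0.11],[0,-0.007,0.04,0,-0.11],[0,-0.007,0.04,0,-0.11],[0,-0.007,0.04,0,-0.11],[0,-0.007,0.04,0,-0.11],[0,-0.007,0.04,0,-0.11],[0,-0.007,0.04,0,-0.11]])

```text
clock: 13.3
position: [0.5105, 0.0132, 0.1104]
tool_rot: [3.135, 0.012, 1.669]
force: [1.5, 0.2, -1.8]
grip_width: 0.0106
```

drive_tool(series=[[0,-0.007,0.04,0,-0.1],[0,-0.007,0.04,0,-0.1],[0,-0.007,0.04,0,-0.1],[0,-0.007,0.04,0,-0.1],[0,-0.007,0.03,0,-0.06],[0,-0.003,0.02,0,0],[0,0,0,0,0],[0,0,0,0,0]])

```text
clock: 14.1
position: [0.4679, 0.2397, 0.1108]
tool_rot: [3.134, 0.009, 1.196]
force: [-0.3, -0.6, -0.8]
grip_width: 0.0103
```

```bash
python3 snap.py 5
```

```text
14.2 [0.46809928 0.2391068  0.11085794] [3.13430791 0.00916029 1.19465712] [-1.06  0.65  0.66  1.99 -0.59  0.71 -0.41]
```

View pics/side5.png

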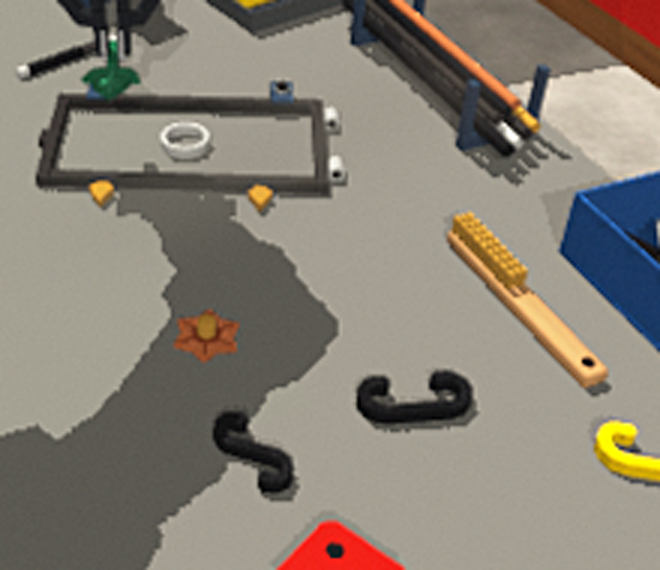

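drive_tool(series=[[0,0.001,0.02,0,-0.035],[0,0.001,0.006,-0.02,0],[0,0,0,-0.02,0],[0,0,0,0,0],[0,0,0,0,0]])

```text
clock: 14.7
position: [0.4727, 0.261, 0.0714]
tool_rot: [3.133, 0.008, 1.15]
force: [0.6, 0.1, -1.0]
grip_width: 0.0103
```

drive_tool(series=[[0,-0.003,0.006,-0.015,0.01],[0,0,0,-0.015,0],[0,0,0,-0.01,0],[0,0,0,0,0],[0,0,0,0,0]])

```text
clock: 15.2
position: [0.4702, 0.2666, 0.0294]
tool_rot: [3.133, 0.006, 1.16]
force: [-0.4, -0.7, -0.6]
grip_width: 0.0104
```

```bash
python3 snap.py 6
```

```text
15.3 [0.4702478  0.26682141 0.02974632] [3.13234308 0.005915   1.15991168] [-1.01  0.78  0.54  1.98 -0.71  0.58 -0.39]
```

View pics/side6.png

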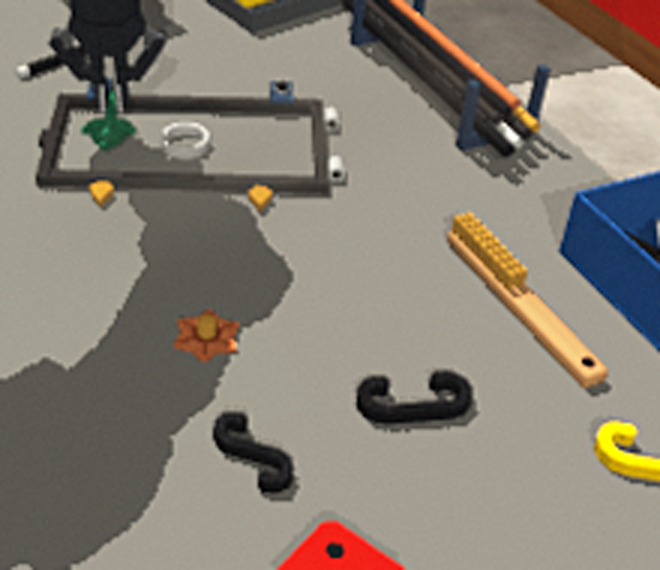

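View pics/top6.png

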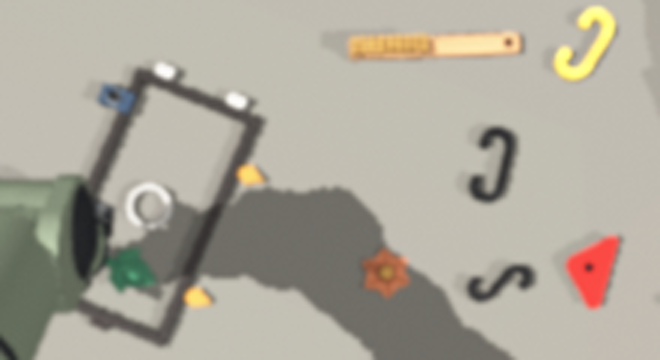

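drive_tool(series=[[0,0,0,-0.012,0],[0,0,0,-0.008,0],[0,0,0,-0.003,0],[0,0,0,0,0],[0,0,0,0,0]])

```text
clock: 15.8
position: [0.4708, 0.2674, 0.006]
tool_rot: [3.132, 0.004, 1.16]
force: [-1.3, 0.6, 6.0]
grip_width: 0.0105
```

Contact (6 N). Release narrowly and rise.

drive_tool(series=[[35,0,0,0,0],[35,0,0,0,0],[35,0,0,0,0],[35,0,0,0.01,0],[35,0,0,0.03,0],[35,0,0,0.04,0],[35,0,0,0.03,0],[35,0,0,0,0]])

```text
clock: 16.6
position: [0.4703, 0.2658, 0.1212]
tool_rot: [3.133, 0.006, 1.158]
force: [-0.4, -0.7, -0.0]
grip_width: 0.0299
```

drive_tool(series=[[50,0.008,-0.04,0,-0.11],[50,0.008,-0.04,0,-0.11],[50,0.008,-0.04,0,-0.11],[50,0.008,-0.04,0,-0.11],[50,0.008,-0.04,0,-0.11],[50,0.008,-0.04,0,-0.11],[50,0.008,-0.04,0,-0.11],[50,0.008,-0.04,0,-0.11],[50,0.008,-0.04,0,-0.11],[50,0.008,-0.04,0,-0.11],[50,0.008,-0.04,0,-0.11],[50,0.008,-0.03,0,-0.11]])

```text
clock: 17.8
position: [0.5651, -0.2157, 0.1253]
tool_rot: [3.136, 0.0, -0.203]
force: [0.5, 1.3, 0.3]
grip_width: 0.0426
```

drive_tool(series=[[50,0.006,-0.012,-0.02,-0.03],[50,0.002,-0.004,-0.03,0],[50,0,0,-0.01,0],[50,0,0,0,0],[50,0,0,0,0]])

```text
clock: 18.3
position: [0.5725, -0.2376, 0.0653]
tool_rot: [3.133, -0.001, -0.244]
force: [-0.3, 0.2, -0.6]
grip_width: 0.0426
```

```bash
python3 snap.py 7
```

```text
18.4 [ 0.57282261 -0.23753984  0.06560316] [ 3.13347083e+00 -1.54533778e-03 -2.43868674e-01] [-0.24  0.95  0.88  1.76 -0.91  0.9  -0.76]
```

View pics/side7.png

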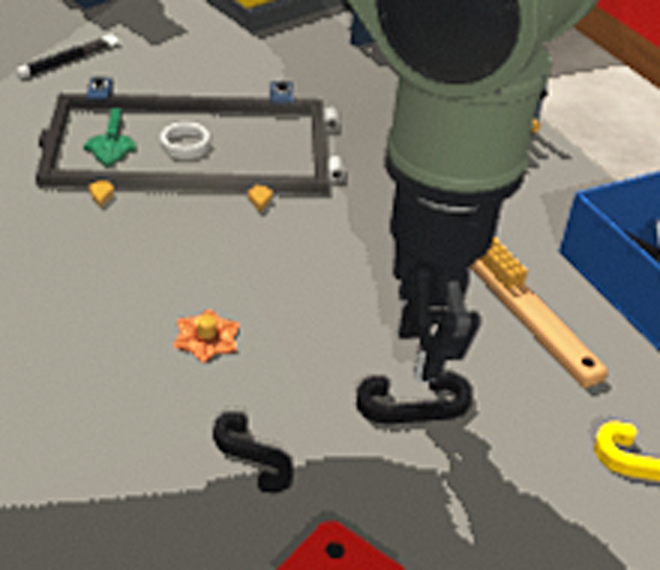

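drive_tool(series=[[50,0.0045,-0.008,0,-0.016],[50,0,0,-0.015,0],[50,0,0,-0.015,0],[50,0,0,0,0],[50,0,0,0,0]])

```text
clock: 18.9
position: [0.579, -0.2454, 0.0351]
tool_rot: [3.134, -0.004, -0.26]
force: [-0.2, 0.2, 0.6]
grip_width: 0.0431
```

```bash
python3 snap.py 8; python3 - <<'E'
from fit import *
R=dict(pickle.load(open("poses.pkl","rb")))
overlay("side",np.load("pics/side8.npy"),[("scroll",R["scroll"])],"pics/ov8.png",(300,190,380,260),9)
E
```

```text
19.0 [ 0.57904633 -0.24534534  0.03545138] [ 3.1341473  -0.00425689 -0.25963032] [-0.21  0.99  0.84  1.75 -0.95  0.86 -0.75]
```

View pics/ov8.png

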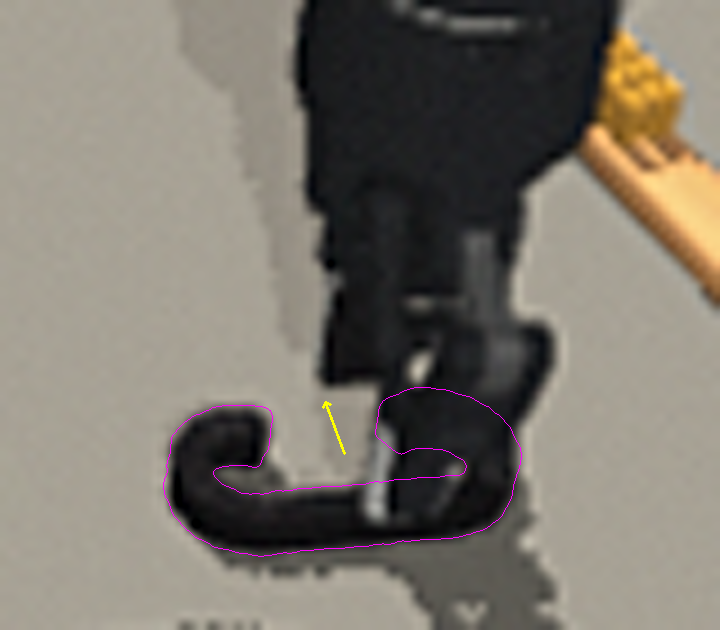

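```bash
python3 - <<'E'
from h import *
def P(x,y,z): print(((proj("side",[[x,y,z]])[0]+.5-[300,190])*9).round())
P(.579,-.2454,.0355);P(.579,-.2454,.042);P(.579,-.2454,.0);P(.5778,-.2457,.007)
for s in(1,-1): P(.579+s*.0215*np.cos(1.31),-.2454+s*.0215*np.sin(1.31),.042)
E
```

```text
[374. 444.]
[377. 427.]
[357. 530.]
[357. 515.]
[356. 371.]
[399. 486.]
```

drive_tool(series=[[50,-0.001,0,-0.012,0],[50,0,0,-0.01,0],[50,0,0,-0.005,0],[50,0,0,0,0],[0,0,0,0,0],[0,0,0,0,0],[0,0,0,0,0],[0,0,0,0,0],[0,0,0,0,0]])

```text
clock: 19.9
position: [0.5781, -0.2452, 0.0067]
tool_rot: [3.134, -0.005, -0.26]
force: [-0.5, 0.0, -1.5]
grip_width: 0.0082
```

drive_tool(series=[[0,0,0,0.02,0],[0,0,0,0.04,0],[0,0,0,0.04,0],[0,0.005,0.035,0,0.12],[0,0.005,0.035,0,0.12],[0,0.005,0.035,0,0.12],[0,0.005,0.035,0,0.12],[0,0.005,0.035,0,0.12],[0,0.005,0.035,0,0.12],[0,0.005,0.035,0,0.12],[0,0.005,0.035,0,0.12],[0,0.005,0.035,0,0.12]])

```text
clock: 21.1
position: [0.6215, 0.0731, 0.128]
tool_rot: [3.125, -0.012, 0.848]
force: [0.1, -0.6, -1.9]
grip_width: 0.0081
```

drive_tool(series=[[0,0.005,0.03,0,0.1],[0,0.003,0.025,0,0.1],[0,0.002,0.015,-0.01,0.07],[0,0,0,-0.02,0],[0,0,0,0,0],[0,0,0,0,0]])

```text
clock: 21.7
position: [0.6327, 0.1508, 0.1065]
tool_rot: [3.12, -0.016, 1.139]
force: [0.6, 0.5, -2.0]
grip_width: 0.0086
```

```bash
python3 snap.py 9
```

```text
21.8 [0.63276873 0.15063502 0.10632573] [ 3.1197962  -0.01578856  1.13889571] [-0.72  0.8   0.64  1.68 -0.61  0.84 -0.26]
```

View pics/side9.png

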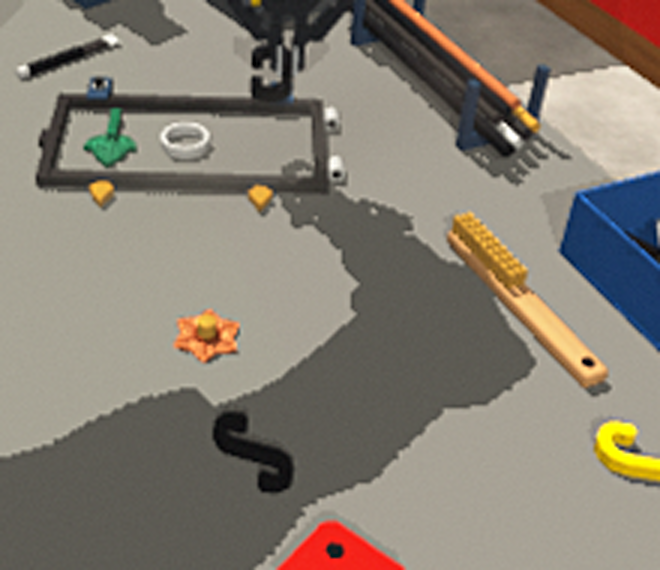

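drive_tool(series=[[0,0,0.012,-0.02,0.02],[0,0,0,-0.02,0],[0,0,0,-0.015,0],[0,0,0,0,0],[0,0,0,0,0]])

```text
clock: 22.3
position: [0.6331, 0.1641, 0.0489]
tool_rot: [3.119, -0.017, 1.16]
force: [0.4, 0.5, -2.6]
grip_width: 0.0084
```

drive_tool(series=[[0,0,0.002,-0.015,0],[0,0,0,-0.006,0],[0,0,0,0,0],[0,0,0,0,0]])

```text
clock: 22.7
position: [0.6336, 0.1664, 0.027]
tool_rot: [3.118, -0.018, 1.161]
force: [0.1, 0.3, -3.0]
grip_width: 0.0084
```

```bash
python3 snap.py 10
```

```text
22.8 [0.63374877 0.16638482 0.02728205] [ 3.11772818 -0.01791172  1.16047382] [-0.7   0.9   0.56  1.69 -0.68  0.72 -0.21]
```

View pics/side10.png

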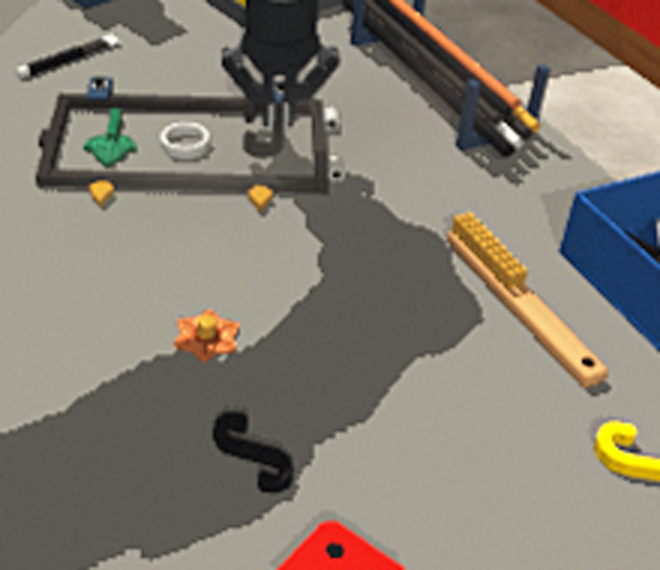

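Scroll hovers inside the frame at about (270,130), curls facing the ring. Lower and release.

drive_tool(series=[[0,0,0,-0.01,0],[0,0,0,-0.007,0],[0,0,0,-0.003,0],[0,0,0,0,0],[0,0,0,0,0]])

```text
clock: 23.3
position: [0.6344, 0.1666, 0.0064]
tool_rot: [3.117, -0.019, 1.16]
force: [-3.4, 0.7, 5.8]
grip_width: 0.0087
```

drive_tool(series=[[35,0,0,0,0],[35,0,0,0,0],[35,0,0,0,0],[35,0,0,0.01,0],[35,0,0,0.03,0],[35,0,0,0.04,0],[35,0,0,0.03,0],[35,0,0,0,0]])

```text
clock: 24.1
position: [0.6341, 0.1655, 0.1223]
tool_rot: [3.116, -0.019, 1.159]
force: [1.2, 0.2, -0.0]
grip_width: 0.0299
```

drive_tool(series=[[50,-0.026,-0.036,0,0],[50,-0.026,-0.036,0,0],[50,-0.026,-0.036,0,0],[50,-0.026,-0.036,0,0],[50,-0.026,-0.036,0,0],[50,-0.026,-0.036,0,0],[50,-0.015,-0.02,0,0],[50,-0.008,-0.01,0,0],[50,0,0,0,0],[50,0,0,0,0]])

```text
clock: 25.1
position: [0.4475, -0.0855, 0.125]
tool_rot: [3.112, -0.023, 1.162]
force: [-0.1, 0.3, -0.0]
grip_width: 0.0427
```

```bash
python3 snap.py 11; python3 - <<'E'
from h import *
for c in("top","side"):
  for n in("rosette_center","ring_center","scroll_center","leaf_center","frame"):
    for r in bot.masks_of(c,n):
      if r["conf"]<.25: continue
      v,u=np.nonzero(r["mask"]);print(c,n,round(r["conf"],2),r["mask"].sum(),(unproj(c,[[u.mean(),v.mean()]],.008)*1e3).round()[0][:2])
      np.save(f"pics/m_{c}_{n}_{int(u.mean())}.npy",r["mask"])
E
ls pics/m_*
```

```text
25.2 [ 0.44762657 -0.08524366  0.12488356] [ 3.1123137  -0.02281829  1.16309473] [-0.41  0.5   0.63  2.18 -0.56  0.59  0.22]
top scroll_center 0.7 152 [621. 171.]
top scroll_center 0.61 167 [ 734. -357.]
top leaf_center 0.73 363 [ 180. -335.]
top leaf_center 0.67 199 [457. 236.]
top frame 0.9 1309 [544. 209.]
side rosette_center 0.66 239 [444. -97.]
side scroll_center 0.61 522 [ 734. -360.]
side scroll_center 0.25 114 [454. 232.]
side leaf_center 0.87 1344 [ 183. -340.]
side leaf_center 0.57 89 [452. 230.]
side frame 0.73 1115 [538. 197.]
pics/m_side_frame_262.npy
pics/m_side_leaf_center_191.npy
pics/m_side_leaf_center_235.npy
pics/m_side_rosette_center_268.npy
pics/m_side_scroll_center_235.npy
pics/m_side_scroll_center_420.npy
pics/m_top_frame_189.npy
pics/m_top_leaf_center_182.npy
pics/m_top_leaf_center_335.npy
pics/m_top_scroll_center_199.npy
pics/m_top_scroll_center_335.npy
```

View pics/side11.png

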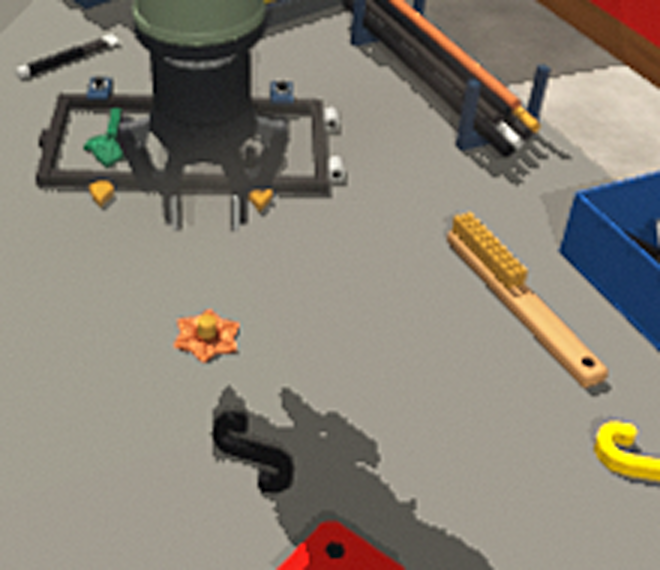

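View pics/top11.png

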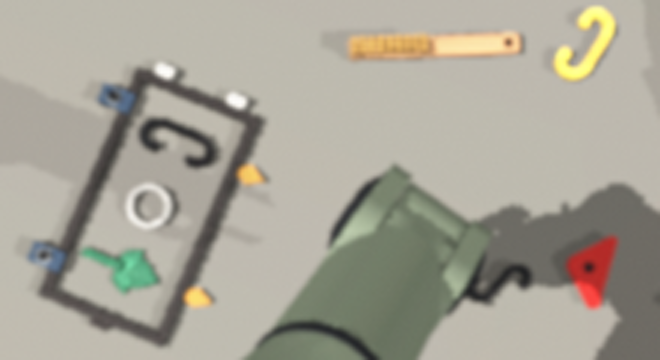

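```bash
cat > chk.py <<'E'
import sys
from fit import *
n=sys.argv[1];im=np.load(f"pics/top{n}.npy");R=dict(pickle.load(open("poses.pkl","rb")))
F=np.array(R["frame"]);F[:2]=538.5,207.7
inside=cv2.erode((render("top","frame",F)>.3).astype(np.uint8),np.ones((1,1)))
hull=np.zeros_like(inside);c,s=np.cos(F[2]),np.sin(F[2])
P=np.array([[x,y] for x,y in((-142,-69),(142,-69),(142,69),(-142,69))]);W=np.c_[F[0]+c*P[:,0]-s*P[:,1],F[1]+s*P[:,0]+c*P[:,1],P[:,0]*0]/1e3
cv2.fillConvexPoly(hull,np.round(proj("top",W)).astype(np.int32),1)
I=im.astype(int);mx,mn=I.max(2),I.min(2);h=hull>0
ms={"ring":h&(mn>np.percentile(mn[h],50)+20),"leaf":h&(I[:,:,1]-I[:,:,0]>25),"scroll":h&(mx<85)}
out=[("frame",F)]
for k,p0 in(("ring",(538.5,207.7,0)),("leaf",(459,242,-1.98)),("scroll",(618,173,2.73))):
    m=ms[k].astype(np.float32)
    if m.sum()<30: print(k,"no",m.sum());continue
    p,e=fit(k,[("top",m)],p0,(5,5,.1),k!="ring");d=np.array(p[:2])-F[:2]
    print(k,m.sum(),np.round(p,2),round(e,2),"in frame",np.round([d@[c,s],d@[-s,c]],1),"dyaw",round(p[2]-F[2],3));out.append((k,p))
overlay("top",im,out,f"pics/chk{n}.png",(140,120,240,240),5)
E
python3 chk.py 11
```

```text
ring 112.0 [536.09 211.83   0.  ] 0.26 in frame [ 3.9 -2.8] dyaw -2.726
leaf 198.0 [458.73 242.87  -1.98] 0.22 in frame [87.2  0.1] dyaw -4.703
scroll 108.0 [617.72 170.99   2.72] 0.37 in frame [-87.3   1.6] dyaw -0.008
```

View pics/chk11.png

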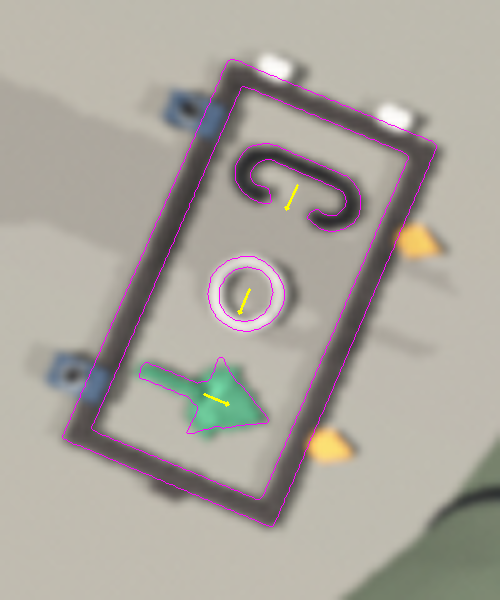

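```bash
python3 - <<'E'
from fit import *
im=np.load("pics/side7.npy").astype(int);m=np.zeros((384,512),np.float32)
mn=im.min(2);b=np.median(mn[140:170,250:285]);s=np.zeros_like(m);s[145:170,245:280]=1
m=((mn>b+15)*s).astype(np.float32);print(m.sum(),b)
print(fit("ring",[("side",m)],(538,208,0),yaw=False))
im=np.load("pics/side0.npy");R=dict(pickle.load(open("poses.pkl","rb")))
overlay("side",np.load("pics/side7.npy"),[("ring",(536,211.8,0))],"pics/rs.png",(230,130,300,180),9)
overlay("side",im,[("rosette",R["rosette"])],"pics/ro.png",(240,195,300,245),9)
E
```

```text
79.0 144.0
([np.float64(539.390625), np.float64(217.7578125), 0], np.float64(0.484518826007843))
```

View pics/rs.png

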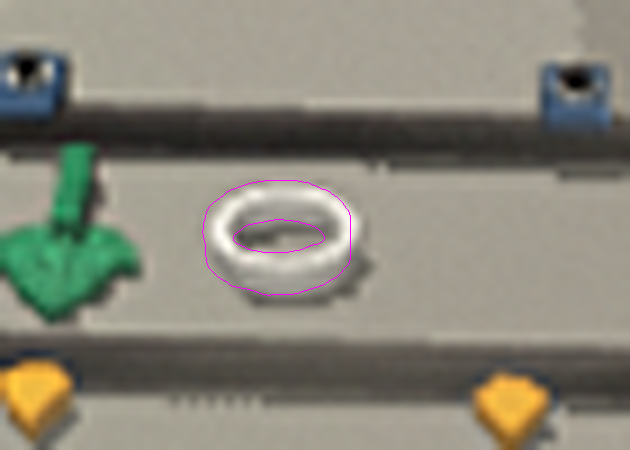

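View pics/ro.png

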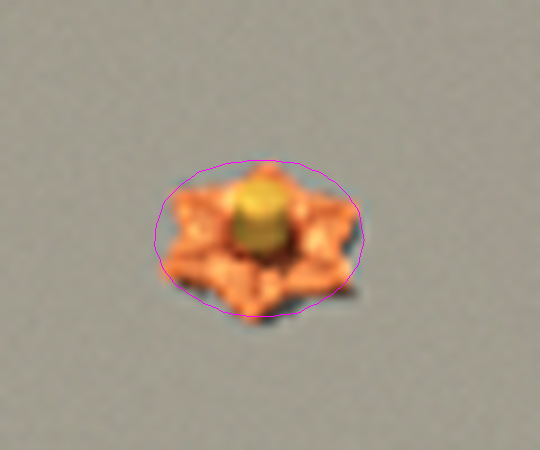

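drive_tool(series=[[50,0,-0.005,-0.03,0],[50,0,0,-0.03,0],[50,0,0,-0.025,0],[50,0,0,0,0],[50,0,0,0,0]])

```text
clock: 26.2
position: [0.4478, -0.0911, 0.0383]
tool_rot: [3.111, -0.024, 1.162]
force: [0.4, 0.2, 0.8]
grip_width: 0.0428
```

```bash
python3 snap.py 12; python3 - <<'E'
from fit import *
overlay("side",np.load("pics/side12.npy"),[("rosette",(447.3,-90.5,0))],"pics/ro12.png",(235,180,305,250),8)
E
```

```text
26.3 [ 0.44825745 -0.09090901  0.03877031] [ 3.10945743 -0.02405842  1.16268135] [-0.23  0.64  0.41  2.21 -0.74  0.38  0.39]
```

View pics/ro12.png

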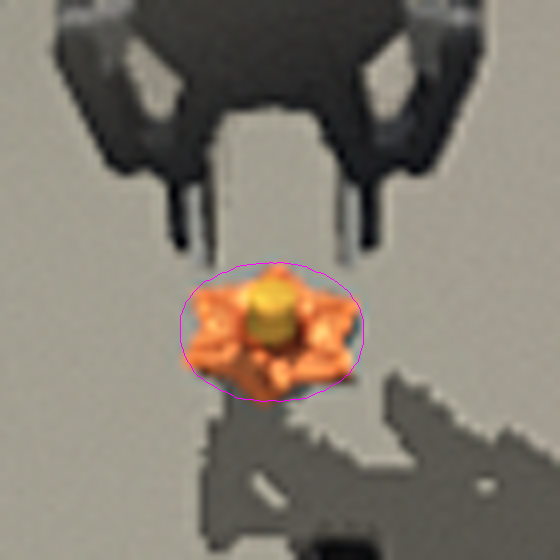

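drive_tool(series=[[50,-0.0005,0,-0.012,0],[50,0,0,-0.01,0],[50,0,0,-0.003,0],[50,0,0,0,0],[50,0,0,0,0]])

```text
clock: 26.8
position: [0.4502, -0.0905, 0.0165]
tool_rot: [3.104, -0.026, 1.164]
force: [0.5, 0.7, 0.4]
grip_width: 0.043
```

drive_tool(series=[[50,-0.003,0,-0.004,0],[50,0,0,0,0],[0,0,0,0,0],[0,0,0,0,0],[0,0,0,0,0],[0,0,0,0,0],[0,0,0,0,0]])

```text
clock: 27.5
position: [0.4472, -0.0906, 0.0131]
tool_rot: [3.103, -0.026, 1.164]
force: [0.0, -0.8, -1.1]
grip_width: 0.015
```

drive_tool(series=[[0,0,0,0,0],[0,0,0,0.02,0],[0,0,0,0.04,0],[0,0,0,0.03,0],[0,0.011,0.036,0,0],[0,0.011,0.036,0,0],[0,0.011,0.036,0,0],[0,0.011,0.036,0,0],[0,0.011,0.036,0,0],[0,0.011,0.036,0,0],[0,0.011,0.03,0,0],[0,0.006,0.02,0,0]])

```text
clock: 28.7
position: [0.5303, 0.1842, 0.1071]
tool_rot: [3.103, -0.027, 1.158]
force: [0.8, -0.6, -1.4]
grip_width: 0.015
```

drive_tool(series=[[0,0.003,0.01,-0.01,0],[0,0,0,-0.02,0],[0,0,0,-0.01,0],[0,0,0,0,0],[0,0,0,0,0]])

```text
clock: 29.2
position: [0.5328, 0.1958, 0.0635]
tool_rot: [3.104, -0.025, 1.161]
force: [-0.8, 1.2, -0.3]
grip_width: 0.0151
```

```bash
python3 snap.py 13
```

```text
29.3 [0.53296023 0.19602604 0.06392683] [ 3.10366235 -0.02597637  1.16081631] [-0.88  0.75  0.6   1.94 -0.7   0.62 -0.24]
```

View pics/side13.png

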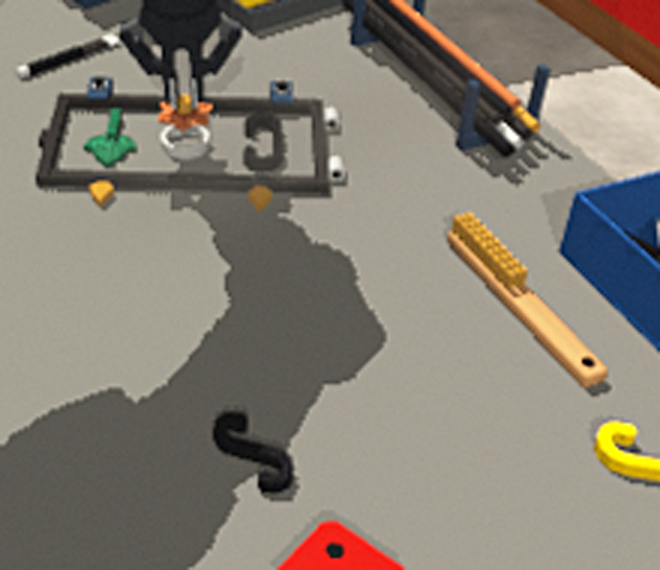

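drive_tool(series=[[0,0.005,0.0115,0,0],[0,0,0,-0.01,0],[0,0,0,-0.01,0],[0,0,0,0,0],[0,0,0,0,0]])

```text
clock: 29.8
position: [0.5389, 0.2088, 0.0432]
tool_rot: [3.103, -0.028, 1.161]
force: [0.1, -0.3, -0.3]
grip_width: 0.0151
```

drive_tool(series=[[0,0,0.0005,-0.008,0],[0,0,0,-0.004,0],[0,0,0,0,0],[0,0,0,-0.001,0],[0,0,0,0,0]])

```text
clock: 30.3
position: [0.5389, 0.2089, 0.0291]
tool_rot: [3.103, -0.027, 1.16]
force: [1.2, 0.8, -0.9]
grip_width: 0.0149
```

```bash
python3 snap.py 14;  python3 - <<'E'
from fit import *
overlay("side",np.load("pics/side14.npy"),[("ring",(538.5,209.5,0))],"pics/ro14.png",(225,110,305,180),8)
E
```

```text
30.4 [0.53902922 0.2089944  0.02923982] [ 3.10256875 -0.0275277   1.16028437] [-0.86  0.81  0.55  1.92 -0.74  0.57 -0.23]
```

View pics/ro14.png

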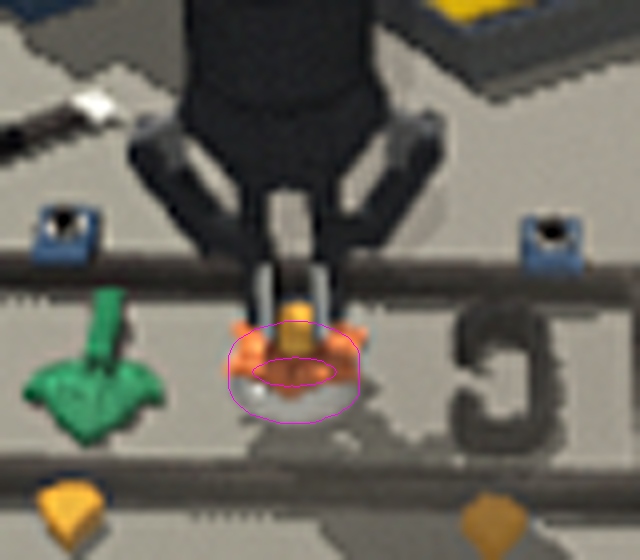

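Centred over the ring. Lower the last 2 mm and release.

drive_tool(series=[[0,0,0,-0.0025,0],[0,0,0,0,0],[0,0,0,0,0]])

```text
clock: 30.7
position: [0.5393, 0.2091, 0.0272]
tool_rot: [3.102, -0.028, 1.16]
force: [-0.8, -0.9, -1.0]
grip_width: 0.015
```

drive_tool(series=[[0,0,0,-0.0015,0],[0,0,0,0,0],[40,0,0,0,0],[40,0,0,0,0],[40,0,0,0,0],[40,0,0,0.01,0],[40,0,0,0.03,0],[40,0,0,0.04,0],[40,0,0,0.03,0],[40,-0.02,-0.03,0.01,0],[40,-0.02,-0.035,0,0],[40,-0.02,-0.04,0,0]])

```text
clock: 31.9
position: [0.4791, 0.1051, 0.1541]
tool_rot: [3.1, -0.031, 1.166]
force: [0.8, -1.1, 0.1]
grip_width: 0.0341
```

drive_tool(series=[[40,-0.01,-0.045,0.01,0],[40,-0.005,-0.045,0.01,0],[40,0,-0.045,0.01,0],[40,0,-0.045,0,0],[40,0,-0.04,0,0],[40,0,-0.03,0,0],[40,0,0,0,0],[40,0,0,0,0]])

```text
clock: 32.7
position: [0.4582, -0.1594, 0.1907]
tool_rot: [3.097, -0.035, 1.159]
force: [-0.9, 0.7, -1.0]
grip_width: 0.0342
```

```bash
python3 snap.py 15; python3 chk.py 15;python3 - <<'E'
from fit import *
overlay("side",np.load("pics/side15.npy"),[("ring",(538.5,209.5,0))],"pics/s15.png",(210,120,310,190),8)
im=np.load("pics/top15.npy");m=np.zeros((384,512),bool);I=im.astype(int)
m[150:215,160:215]=((I[:,:,0]-I[:,:,2]>60))[150:215,160:215];v,u=np.nonzero(m)
k=(abs(u-189)<14)&(abs(v-178)<14);print("rosette top",k.sum(),unproj("top",[[u[k].mean(),v[k].mean()]],.018)*1e3)
E
```

```text
32.8 [ 0.45840787 -0.15856356  0.19063236] [ 3.09670752 -0.03492572  1.16121315] [-0.36  0.44  0.78  2.07 -0.49  0.77  0.31]
ring no 10.0
leaf 196.0 [458.66 244.17  -1.98] 0.21 in frame [87.8 -1.1] dyaw -4.71
scroll 124.0 [616.82 171.12   2.7 ] 0.31 in frame [-86.4   1.8] dyaw -0.029
rosette top 198 [[537.53210501 209.07757679  18.        ]]
```

View pics/s15.png

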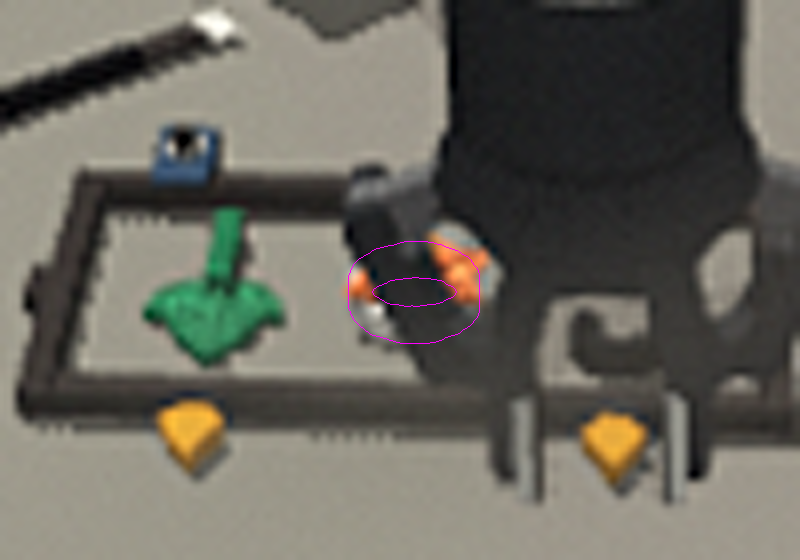

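View pics/chk15.png

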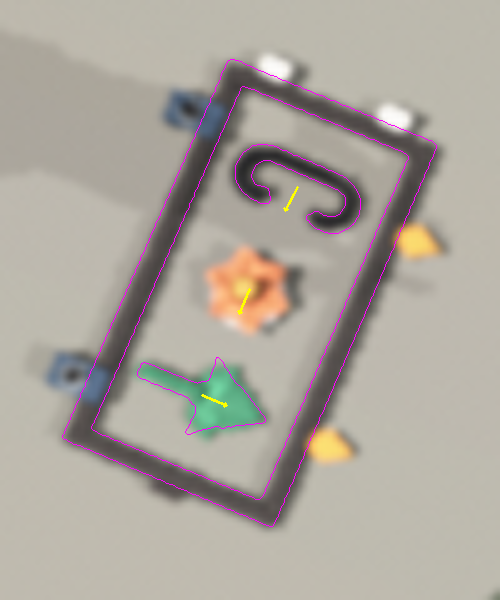

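View pics/top15.png

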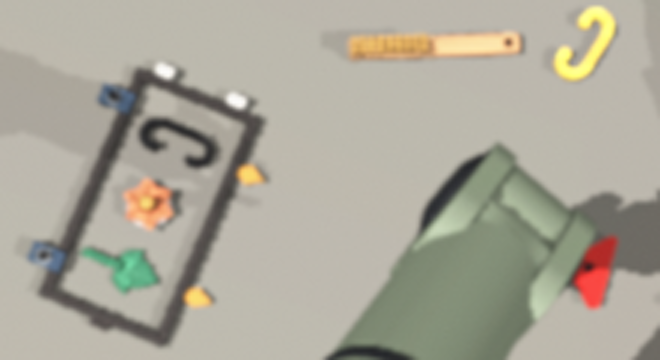

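drive_tool(series=[[40,0.01,-0.04,0.01,0],[40,0.01,-0.04,0.01,0],[40,0.01,-0.04,0.01,0],[40,0.01,-0.04,0,0],[40,0.01,-0.02,0,0],[40,0,0,0,0],[40,0,0,0,0]])

```text
clock: 33.5
position: [0.5128, -0.3344, 0.2215]
tool_rot: [3.101, -0.037, 1.179]
force: [0.0, -0.2, -0.2]
grip_width: 0.0342
```

```bash
python3 snap.py 16; python3 - <<'E'
from fit import *
import fit
fit.M["ros_up"]=[v+[0,0,14] for v in M["rosette"]]
overlay("side",np.load("pics/side16.npy"),[("ring",(538.5,209.5,0)),("ros_up",(538.5,209.5,0))],"pics/s16.png",(210,120,310,190),8)
overlay("top",np.load("pics/top16.npy"),[("ring",(538.5,209.5,0)),("ros_up",(538.5,209.5,0))],"pics/t16.png",(165,150,215,205),11)
E
```

```text
33.6 [ 0.51289068 -0.33385948  0.22162672] [ 3.10037453 -0.03739486  1.17958435] [ 0.03  0.6   0.73  1.7  -0.52  1.    0.56]
```

View pics/s16.png

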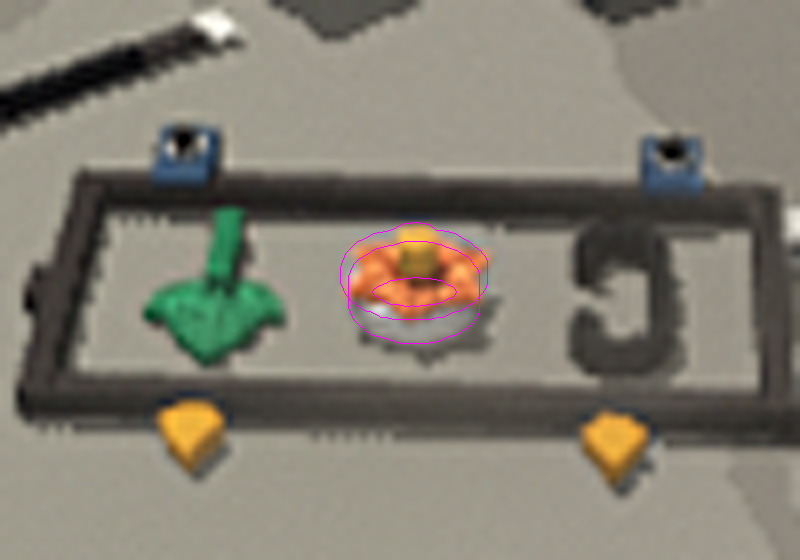

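View pics/t16.png

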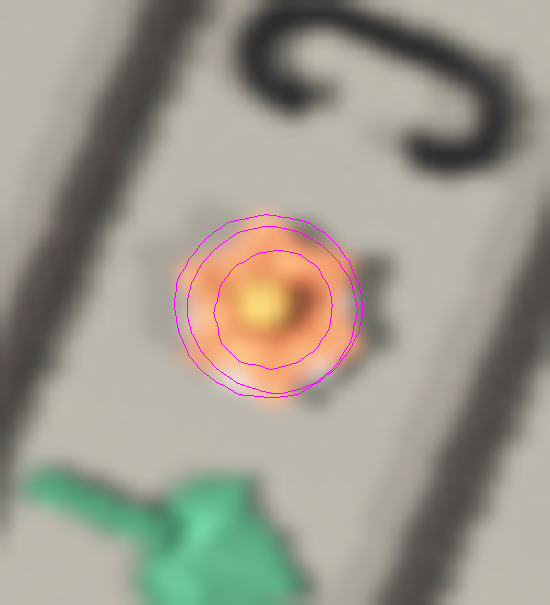

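```bash
python3 -c "
from workcell import bot
print(bot.job_done())"
```

```text
the job is handed in; nothing more can be done
None
```

I laid out all four pieces in the frame and handed the job in at about 34 s of the 99 s. The job reports no verdict, so the figures below come from my own camera checks.

| Piece | Last measurement | Target |
|---|---|---|
| Ring | fitted at (+4, −3) mm from the middle from above, before the rosette went on | within 12 mm |
| Scroll | x −86.4 mm, y +1.8 mm, 0.03 rad off parallel, open side to the ring | x −86.5 mm, within 14 mm |
| Leaf | x +87.8 mm, y −1.1 mm, within about 0.01 rad of parallel, tip to the spear points | x +86.5 mm, within 14 mm |
| Rosette | about 3 mm from the ring's axis in both views, boss up | within 10 mm |

- **Flatness:** all four pieces look flat in the last pictures.
- **Other things on the bench:** no picture showed the S-scroll or the tools moved. I judged that by eye rather than measuring it, and the arm hid part of that area in some views.
- **Check that disagreed:** the automatic side-camera fit of the ring was poor, putting it about 6 mm from the top-camera result. Reading the side picture by eye agreed with the top view to about 3 mm, so I centred the rosette on a compromise point between the two.
- **Check that failed:** once the rosette covered the ring, the ring could no longer be fitted from above.

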